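Load the guitar cutter

ROBOT

A 7-joint arm with a two-finger parallel gripper is mounted at the origin on a cart in front of the work surface, level with it; the furniture and walls round the work are solid. World frame = base frame: x ahead of the robot, y to its left, z up, the work surface at z = 0. Lengths are in m, angles in rad, forces in N, time in s.
With the tool pointing down it reaches from about 0.4 to 0.875 m from the base axis. Payload 19.3 kg.
Tool frame: the origin (TCP) lies midway between the tips of the shut fingers; the grasp point (between the pads) lies 19 mm behind it (bot.tcp_to_grasp is the distance from the TCP to the grasp point, in m); z points along the fingers, y is the direction in which the jaws open and shut (so a half turn about z gives the same grasp; the last joint's range is limited). The gripper opens to 85 mm and grips with 20 to 120 N. Pads are 22 mm wide; open, the fingers measure 114 mm over their backs; the gripper's body (76 mm by 85 mm) begins 54 mm behind the grasp point. The pads swing forward as they close: fully open they stand 13 mm farther back than shut.
Start: joints at [1.053, 0.521, -0.036, 1.599, 0.021, 1.021, -0.113], TCP at [0.271, -0.563, 0.197] pointing down, gripper open.
Joint ranges: [-2.91, 2.91], [-0.3, 2.13], [-1.5, 1.42], [0.17, 2.43], [-1.26, 4.41], [0.16, 1.93], [-2.52, 2.52]. Speed limits (rad/s): [1.89, 1.89, 2.39, 2.39, 3.01, 3.01, 3.01].

INTERFACE

Orientations are given as [roll, pitch, yaw] about the fixed x, y, z axes, in that order (R = Rz(yaw) Ry(pitch) Rx(roll)).
In Python, from workcell import bot gives the robot as it stands. The module is installed in compiled form; this text tells all that it offers.
- The arm moves only by the tool drive_tool, never from a script. Its argument "series" is a list of rows, each a list of 5 numbers: the opening in per cent of the stroke, from 0 (shut) to 100 (fully open), then the shift along the world's x, y, z in m, then the turn about the world's z in rad. A call has 1 to 12 rows; each row shifts and turns the pose as measured when the row begins; what a row does not reach is not made up. A row lasts 1/10 s, in which the tool goes at most 50 mm and 8.59 degrees, less where a joint would pass 70% of its speed; a pose out of reach is approached as far as the arm can. A call with a gripper value outside its range is refused whole. The fingers move at their own pace and stop on an object; "newtons" is the grip in N (left out, the last holds). Time passes only in rows, so rows that do not move let the fingers close. It gives the time, the measured TCP pose, the force and the opening at its end, in the units of the state.
- bot.observe(): the state, without advancing time (a new reading comes with each control period).
- bot.grab_frame(name): name is "side" or "top"; returns the picture (384x512x3 uint8, red, green, blue); there is no depth.
- bot.camera_info(name): a dict with "fx", "fy", "cx", "cy" (pixels), "k1" (the pictures are not rectified: a ray, as slopes to the right and down, at radius r is drawn at 1 + k1 r^2 times it, then the intrinsics apply), "cam_to_world" (4x4, takes a point from camera to world coordinates). Camera axes: x right, y down, z forward; pixel columns grow to the right and rows downward; lengths in m; the calibration is good to about 2 mm. A picture is of the moment at which its call begins. camera_info takes no time and is no camera call.
- bot.job_done(): hands the job in, once; it reports no verdict.
Trained networks look in the newest picture that a camera, given by its name, has taken for a name from the list of things; names that differ only in an ending like _2 or _b are one class to them, and where a whole thing is asked for, a point or a joint stands for the part that bears it (a point fixed in the world has none). Each returns a list of dicts, best first, with "conf" (0 to 1); they miss things now and then, are a little off and sometimes report something else, mostly with a low value. They report only what shows in the picture. A call takes as long as a camera call.
- bot.masks_of(camera, target): "mask" (384x512 bool, what is visible of it) and "point" ([column, row] in pixels, amid what is visible of it).
The state is a dict: "clock": time; "qpos": joint angles; "qd": joint speeds; "joint_efforts": joint torques, N m; "position": TCP position; "tool_rot": TCP orientation; "force": force on the tool from outside, world axes, zero at the start; "moment": the same for the moment, N m; "grip_width": finger opening in m.
Only numpy, scipy, OpenCV 4.12 (cv2) and the standard library are available. Lean on these libraries where they do the work, as an engineer would, in place of code of your own. Each camera call takes 0.05 s, during which the arm holds its last target.

TASK

Load the guitar cutter for the next batch: swing its wire frame up and over past its balance point until it leans back on its stops and stays open by itself (do not fling it or let it drop back), then take the gianduja slab off the slate and lay it lengthways on the slatted bed, flat and wholly on the slats, with one short end square and flush against the raised fence at the hinge end of the bed. Leave the frame open, and leave the slate, its two truffles and the marshmallow jar where they stand.

Things in the scene. Friction and masses are not known exactly. Their poses are not given: they have to be found in the camera images.
- guitar: Confectioner's guitar cutter, fixed to the counter: white base about 176 x 226 mm, white bed of seven lengthwise slats (slots between them for the wires), hinged wire frame. Origin on the counter (z = 0) under the bed; its x axis runs from the handle end (-x) to the hinge end (+x), y to the left, z up. The bed's top is flat, 44 mm above the counter, and reaches from x = -62 mm to the fence at x = +45 mm, and over y = -77..+77 mm.
- fence (a point): Middle of the foot of the fence: the front face (towards -x of the guitar) of the row of aluminium upstands across the hinge end of the bed, at the height of the bed's top; the fence is 12 mm high and runs along the guitar's y, from -77 to +77 mm. Same axes as guitar.
- wire_frame (a joint): Angle of the wire frame in rad: 0 lying shut over the bed (start; wires sunk in the slots), grows as the handle end is lifted and swings over towards the hinge end; 1.57 upright (its balance point: short of it the frame falls shut by its own weight, beyond it the frame falls open), 1.92 leaning back on its stops. Frame of aluminium bars, 197 mm wide, 0.4 kg, hinge nearly free.
- frame_hinge (a point): Middle of the frame's hinge axis, 40 mm above the counter, 75 mm from the guitar's origin towards +x; the axis runs along the guitar's y.
- frame_grip (a point): Centre of the frame's black handle: a round bar 14 mm thick and 94 mm long, parallel to the hinge axis, 192 mm from it; held 36 mm (clear gap 29 mm) out from the frame's front bar by two thin stems 38 mm left and right of its middle, so the middle 60 mm can be pinched or hooked from above. When shut it lies 40 mm above the counter with nothing beneath it.
- slab_center (a point): Centre (8 mm above the underside) of the loose slab of set gianduja, brown with a dark chocolate foot: 100 mm along its x, 54 mm along its y, 16 mm thick, firm, about 0.11 kg; lies flat on the slate. The two ends are alike.
- slate: Loose dark slate board, 127 mm (its x) x 252 mm (its y) x 8 mm, 0.5 kg, lying on the counter; origin at the centre of its underside. Carries the slab and, near one short end, two truffles.
- truffle_pink: Pink round truffle, 28 mm, standing on the slate; origin at its underside.
- truffle_dark: Dark round truffle, 28 mm, standing on the slate; origin at its underside.
- marsh_jar: Jar of marshmallows with a white lid, 69 mm wide, 107 mm high, right of the cutter; origin at its underside.

How it is judged:
On the way:
1. the frame leans open on its stops by itself, not touched (value of joint wire_frame above 1.8 rad and contact force between each of the arm, the fingers and guitar below 0.3 N), for 0.3 s.
At the end, for the whole second after the job is handed in: The frame leans open (over 1.8 rad); the slab lies flat (3 mm, 0.05 rad) wholly on the slats (centre within 47 mm of the middle), square to the fence within 0.07 rad, its end within 4 mm of it; slate and truffles within 40 mm of where they were (value of joint wire_frame above 1.8 rad and x of slab_center in the frame of fence between -0.054 and -0.046 m and y of slab_center in the frame of fence between -0.047 and 0.047 m and z of slab_center in the frame of fence between 0.005 and 0.011 m and angle between the x axis of slab_center and the x axis of fence, either way round below 0.07 rad and angle between the z axis of slab_center and the z axis of fence, either way round below 0.05 rad and distance of each of slate, truffle_pink, truffle_dark from where it was at the start of the episode below 0.04 m); the robot touches nothing.
It fails at once if the frame is let drop back towards the bed (closing faster than 3 rad/s) (velocity of joint wire_frame below -3 rad/s).
It fails at once if the frame is flung open (faster than 5 rad/s) (velocity of joint wire_frame above 5 rad/s).
It fails at once if the marshmallow jar is moved by more than 30 mm (distance of marsh_jar from where it was at the start of the episode above 0.03 m).
It also fails if it takes over 58 s, if anything falls off the work surface, if the arm or the gripper's body presses on something with over 40 N, if the wrist force passes 120 N, or if a joint passes its speed limit or range.

## Working session

There is one attempt and no reset: what is moved stays moved. The work goes in short steps, Python scripts to look and compute and a tool call to move; the robot and the scene stay as the last step left them, time stands still between calls to the robot, and variables do not carry over. Pictures are saved under pics/ and viewed, and the job is handed in when it is done.

Besides the shell and the picture viewer there is one more tool, called after "Emit:" by a JSON object that holds its "op" and its "data". drive_tool: Moves the arm, as the interface text tells. Its arguments: {"type":"object","properties":{"series":{"type":"array","items":{"type":"array","items":{"type":"number"}}},"newtons":{"type":"number"}},"required":["series"]}

```bash
mkdir -p pics
python3 - <<'E'
from workcell import bot
import cv2
print(bot.observe())
for n in("side","top"):
    im=bot.grab_frame(n); cv2.imwrite(f"pics/{n}0.png",im[:,:,::-1])
    print(n,bot.camera_info(n))
print(bot.tcp_to_grasp)
E
```

```text
{'clock': 0.0, 'qpos': array([ 1.05283335,  0.52200582, -0.0363359 ,  1.59998551,  0.02115775,
        1.02107565, -0.11280126]), 'qd': array([-0.00060761,  0.0006814 , -0.00072342, -0.00162303,  0.00096714,
        0.00099993,  0.00072489]), 'joint_efforts': array([ 1.16506151e-03, -9.27100325e+01,  1.98107913e+00, -3.69940495e+01,
        1.80669461e-02,  8.10855185e-03, -2.94553467e-05]), 'position': array([ 0.27042065, -0.56307146,  0.1965388 ]), 'tool_rot': array([-3.14050162e+00,  3.64056151e-05,  4.47736632e-01]), 'force': array([ 0.16639276, -1.03349795,  0.82805686]), 'moment': array([-0.01117315,  0.02230784,  0.00619719]), 'grip_width': 0.08558258960233768}
side {'fx': 371.1383188075289, 'fy': 371.1383188075289, 'cx': 260.94806180625557, 'cy': 191.74540248679256, 'k1': -0.01107107116011615, 'cam_to_world': array([[-9.93324944e-01, -8.01316404e-02,  8.29727464e-02,
         4.73140409e-01],
       [-1.15348568e-01,  6.86834168e-01, -7.17602629e-01,
         7.12279500e-01],
       [ 5.14158646e-04, -7.22383379e-01, -6.91492581e-01,
         7.55357443e-01],
       [ 0.00000000e+00,  0.00000000e+00,  0.00000000e+00,
         1.00000000e+00]])}
top {'fx': 496.83718081956033, 'fy': 496.83718081956033, 'cx': 251.98730387814007, 'cy': 188.21535998893947, 'k1': -0.2028703916285731, 'cam_to_world': array([[-0.40698082, -0.89164106,  0.19835025,  0.1973229 ],
       [-0.91343341,  0.3966856 , -0.09099413,  0.13794444],
       [ 0.00245141, -0.21821262, -0.97589817,  1.76090771],
       [ 0.        ,  0.        ,  0.        ,  1.        ]])}
0.0187
```

View pics/side0.png

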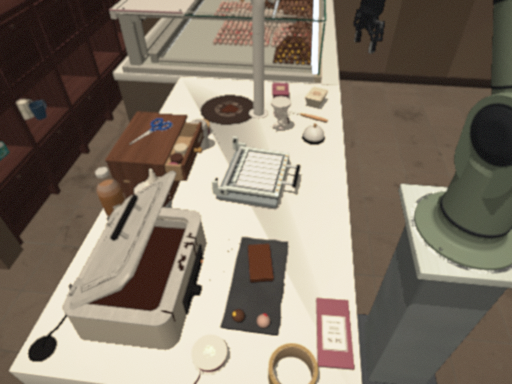

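View pics/top0.png

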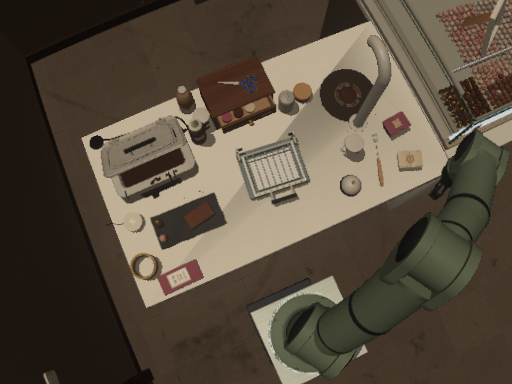

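```bash
cat > h.py <<'E'
from workcell import bot
import numpy as np, cv2
def cam(n):
    c=bot.camera_info(n); return c
def ray(n,uv):
    c=cam(n); x=(uv[0]-c['cx'])/c['fx']; y=(uv[1]-c['cy'])/c['fy']
    u,v=x,y
    for _ in range(30):
        s=1+c['k1']*(u*u+v*v); u,v=x/s,y/s
    M=c['cam_to_world']; return M[:3,3],M[:3,:3]@np.array([u,v,1])
def atz(n,uv,z):
    o,d=ray(n,uv); return o+d*(z-o[2])/d[2]
def proj(n,p):
    c=cam(n); M=c['cam_to_world']; q=M[:3,:3].T@(np.array(p)-M[:3,3]); u,v=q[0]/q[2],q[1]/q[2]
    s=1+c['k1']*(u*u+v*v); return np.array([c['fx']*u*s+c['cx'],c['fy']*v*s+c['cy']])
E
python3 - <<'E'
from h import *
for n in("side","top"):
  im=bot.grab_frame(n)
  o=im[:,:,::-1].copy()
  for t,z in(("guitar",.044),("wire_frame",.044),("frame_grip",.04),("slab_center",.024),("slate",.008),("truffle_pink",.022),("truffle_dark",.022),("marsh_jar",.05)):
    for r in bot.masks_of(n,t)[:2]:
        m=r['mask'].astype(np.uint8); (c,wh,a)=cv2.minAreaRect(cv2.findNonZero(m))
        bx=cv2.boxPoints((c,wh,a)); 
        print(n,t,round(r['conf'],2),np.round(r['point']),m.sum(),"at",atz(n,r['point'],z)[:2].round(3),"box",[list(atz(n,b,z)[:2].round(3)) for b in bx])
E
```

```text
side guitar 0.98 [253. 179.] 3598 at [ 0.587 -0.076] box [[np.float64(0.702), np.float64(0.003)], [np.float64(0.704), np.float64(-0.291)], [np.float64(0.446), np.float64(-0.194)], [np.float64(0.486), np.float64(0.066)]]
side wire_frame 0.81 [280. 177.] 939 at [ 0.511 -0.092] box [[np.float64(0.668), np.float64(-0.027)], [np.float64(0.684), np.float64(-0.244)], [np.float64(0.45), np.float64(-0.206)], [np.float64(0.465), np.float64(-0.001)]]
side frame_grip 0.71 [274. 182.] 973 at [ 0.526 -0.073] box [[np.float64(0.671), np.float64(-0.03)], [np.float64(0.689), np.float64(-0.247)], [np.float64(0.453), np.float64(-0.213)], [np.float64(0.466), np.float64(-0.007)]]
side frame_grip 0.52 [259. 262.] 869 at [0.536 0.204] box [[np.float64(0.572), np.float64(0.157)], [np.float64(0.516), np.float64(0.146)], [np.float64(0.5), np.float64(0.252)], [np.float64(0.551), np.float64(0.262)]]
side slate 0.95 [254. 298.] 3952 at [0.539 0.28 ] box [[np.float64(0.602), np.float64(0.359)], [np.float64(0.608), np.float64(0.095)], [np.float64(0.457), np.float64(0.113)], [np.float64(0.48), np.float64(0.367)]]
s
[... 1940 characters left out ...]
.float64(0.483), np.float64(0.359)]]
top truffle_dark 0.7 [282. 186.] 759 at [ 0.516 -0.126] box [[np.float64(0.68), np.float64(-0.032)], [np.float64(0.663), np.float64(-0.236)], [np.float64(0.454), np.float64(-0.209)], [np.float64(0.473), np.float64(-0.011)]]
top truffle_dark 0.45 [162. 223.] 33 at [0.566 0.319] box [[np.float64(0.584), np.float64(0.336)], [np.float64(0.577), np.float64(0.319)], [np.float64(0.56), np.float64(0.326)], [np.float64(0.567), np.float64(0.342)]]
top marsh_jar 0.66 [353. 146.] 364 at [ 0.539 -0.421] box [[np.float64(0.54), np.float64(-0.364)], [np.float64(0.597), np.float64(-0.436)], [np.float64(0.544), np.float64(-0.478)], [np.float64(0.488), np.float64(-0.405)]]
```

Run:
```python
from h import *
s=cv2.imread("pics/side0.png");t=cv2.imread("pics/top0.png")
a=cv2.resize(s[130:215,205:310],None,fx=5,fy=5,interpolation=cv2.INTER_CUBIC);cv2.imwrite("pics/sg.png",a)
a=cv2.resize(t[130:210,225:320],None,fx=6,fy=6,interpolation=cv2.INTER_CUBIC);cv2.imwrite("pics/tg.png",a)
```

```text
(no output)
```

View pics/sg.png

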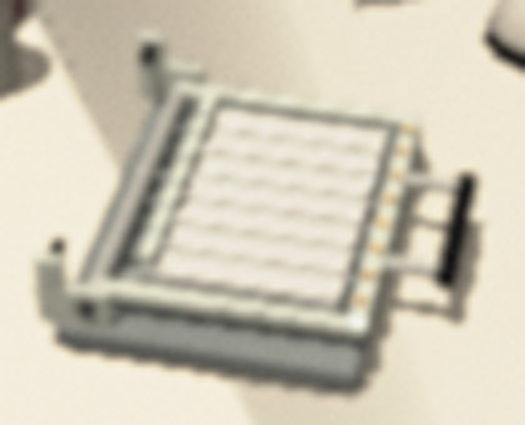

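View pics/tg.png

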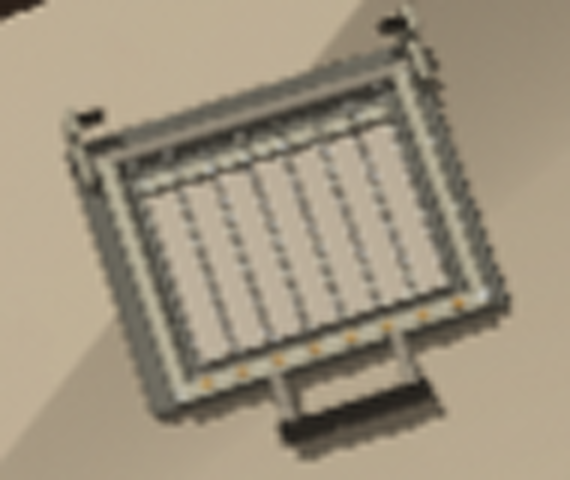

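Run:
```python
from h import *
from scipy.optimize import least_squares
S=lambda x,y:(205+x/5-.4,130+y/5-.4); T=lambda x,y:(225+x/6-.4,130+y/6-.4)
pts=[("side",S(450,282),(-.117,.047,.040)),("side",S(467,178),(-.117,-.047,.040)),
("top",T(287,434),(-.117,.047,.042)),("top",T(433,392),(-.117,-.047,.042))]
ln=[("top",T(150,190)),("top",T(385,127)),("side",S(165,272)),("side",S(212,118))]
def f(p):
    c,s=np.cos(p[2]),np.sin(p[2]); r=[]
    for n,uv,g in pts:
        w=[p[0]+c*g[0]-s*g[1],p[1]+s*g[0]+c*g[1]]
        r+=list(np.array(w)-atz(n,uv,g[2])[:2])
    for n,uv in ln:
        d=atz(n,uv,.046)[:2]-p[:2]; r.append(c*d[0]+s*d[1]-.045)
    return np.array(r)
r=least_squares(f,[.58,-.11,-.1]);print(r.x,(r.fun*1e3).round(1))
p=r.x;c,s=np.cos(p[2]),np.sin(p[2])
G=lambda x,y,z:(p[0]+c*x-s*y,p[1]+s*x+c*y,z)
print("grip",G(-.117,0,.04),"hinge",G(.075,0,.04),"slabgoal",G(-.005,0,.052))
for n,f0,o,k in(("side","pics/sg.png",(205,130),5),("top","pics/tg.png",(225,130),6)):
    im=cv2.imread(f0)
    for q in [[(-.062,-.077,.044),(.045,-.077,.044),(.045,.077,.044),(-.062,.077,.044)],[(-.117,-.047,.04),(-.117,.047,.04)],[(.075,-.098,.04),(.075,.098,.04)]]:
        P=np.array([(proj(n,G(*a))-o+.4)*k for a in q]).astype(int); cv2.polylines(im,[P],True,(0,0,255),1)
    cv2.imwrite(f0.replace(".png","o.png"),im)
```

```text
[ 0.58152951 -0.12303231 -0.09498646] [ 2.5 -0.6 -0.8 -0.8 -2.6  2.9  0.6 -1.4  6.4 -1.1 -6.4  0.8]
grip (np.float64(0.4650569210186355), np.float64(-0.11193560231039584), 0.04) hinge (np.float64(0.6561914189447566), np.float64(-0.13014559139687204), 0.04) slabgoal (np.float64(0.5765520448088729), np.float64(-0.12255809594417362), 0.052)
```

View pics/sgo.png

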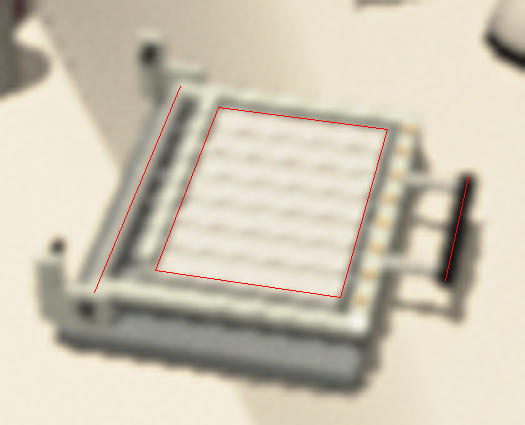

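View pics/tgo.png

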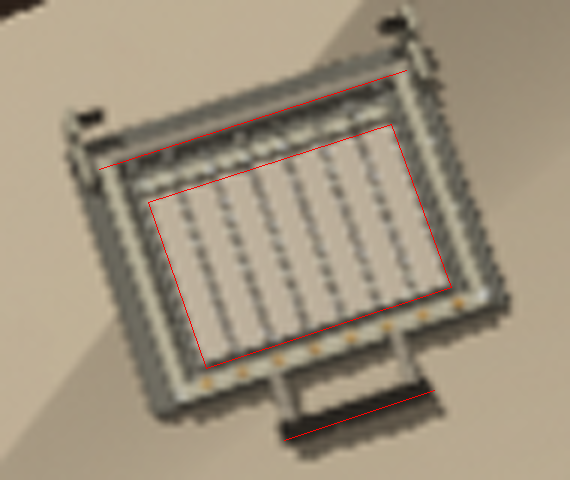

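Emit:
{"op": "drive_tool", "data": {"series": [[100,0.02,0.045,0.01,0.14],[100,0.02,0.045,0,0.14],[100,0.02,0.045,0,0.14],[100,0.02,0.045,0,0.14],[60,0.02,0.045,0,0.14],[30,0.02,0.045,0,0.14],[30,0.02,0.045,0,0.14],[30,0.02,0.045,0,0.04],[30,0.02,0.045,0,0],[30,0.015,0.04,0,0]], "newtons": 25}}

```text
clock: 2.0
position: [0.4641, -0.112, 0.2083]
tool_rot: [3.137, 0.006, 1.501]
force: [0.6, -1.1, -0.2]
grip_width: 0.0258
```

Emit:
{"op": "drive_tool", "data": {"series": [[30,0.002,0,-0.04,-0.03],[30,0,0,-0.04,0],[30,0,0,-0.03,0],[30,0,0,0,0]]}}

```text
clock: 2.4
position: [0.4698, -0.1046, 0.097]
tool_rot: [3.13, 0.004, 1.48]
force: [0.1, -0.2, 1.3]
grip_width: 0.0256
```

Run:
```python
from h import *
print({k:bot.observe()[k] for k in("position","tool_rot")})
s=bot.grab_frame("side")[:,:,::-1];t=bot.grab_frame("top")[:,:,::-1]
a=cv2.resize(s[90:215,205:330],None,fx=4,fy=4,interpolation=cv2.INTER_CUBIC)
b=cv2.resize(t[130:230,225:320],None,fx=5,fy=5,interpolation=cv2.INTER_CUBIC)[:500]
cv2.imwrite("pics/g1s.png",a);cv2.imwrite("pics/g1t.png",b)
```

```text
{'position': array([ 0.46984781, -0.10464539,  0.0970025 ]), 'tool_rot': array([3.13020426, 0.00377608, 1.48022297])}
```

View pics/g1s.png

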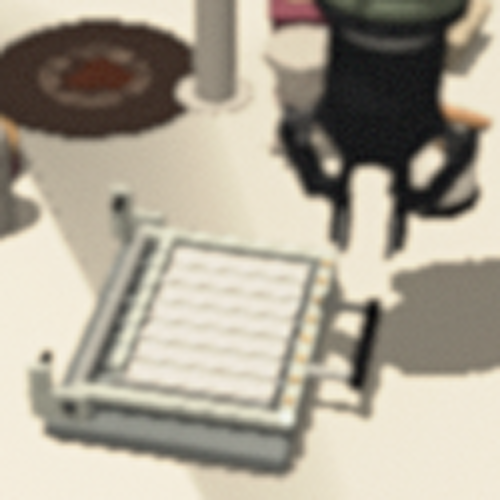

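View pics/g1t.png

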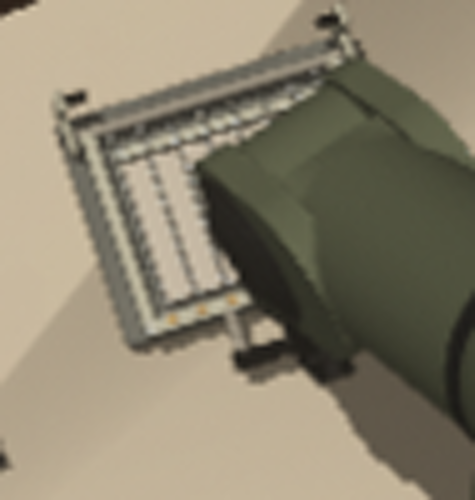

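Run:
```python
from h import *
for p in([.4698,-.1046,.097],[.4665,-.112,.04]):print((proj("side",p)-(205,90))*4)
```

```text
[362.36954153 285.51007036]
[362.31131046 340.19004182]
```

Emit:
{"op": "drive_tool", "data": {"series": [[30,-0.004,-0.007,-0.03,0],[30,0,0,-0.025,0],[30,0,0,0,0]]}}

```text
clock: 2.8
position: [0.4717, -0.1141, 0.0497]
tool_rot: [3.117, 0.006, 1.478]
force: [0.1, -0.6, 1.9]
grip_width: 0.0257
```

Emit:
{"op": "drive_tool", "data": {"series": [[30,-0.006,0.001,0,0],[30,-0.001,0,0,0]]}}

```text
clock: 3.0
position: [0.4658, -0.1136, 0.053]
tool_rot: [3.113, 0.007, 1.477]
force: [0.3, 0.2, 0.0]
grip_width: 0.0255
```

Run:
```python
from h import *
o=bot.observe();print({k:o[k] for k in("position","tool_rot","qpos")})
s=bot.grab_frame("side")[:,:,::-1]
a=cv2.resize(s[100:200,245:345],None,fx=6,fy=6,interpolation=cv2.INTER_CUBIC)
cv2.imwrite("pics/g2s.png",a)
```

```text
{'position': array([ 0.46584765, -0.11362749,  0.05301638]), 'tool_rot': array([3.11342118, 0.0069406 , 1.476727  ]), 'qpos': array([ 0.38150346,  0.52830154, -0.35039541,  2.10479888,  0.36105976,
        0.5356208 , -0.32716985])}
```

View pics/g2s.png

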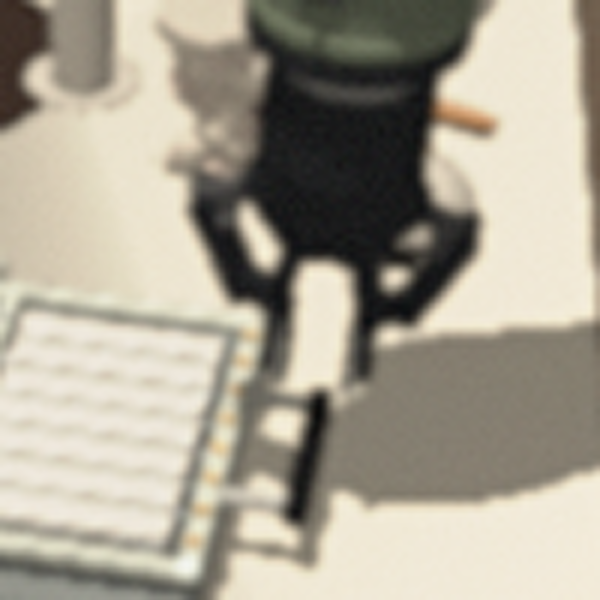

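Run:
```python
from h import *
s=bot.grab_frame("side")[:,:,::-1]
k=12
a=cv2.resize(s[140:190,270:325],None,fx=k,fy=k,interpolation=cv2.INTER_NEAREST)
p=bot.observe()["position"]
for q,col in((p,(0,0,255)),(p+[0,0,.0187],(0,255,0)),([.4665,-.112,.04],(255,0,0))):
    u=(proj("side",q)-(270,140)+.5)*k; cv2.circle(a,tuple(int(v) for v in u),5,col,2)
cv2.imwrite("pics/g3s.png",a)
```

```text
(no output)
```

View pics/g3s.png

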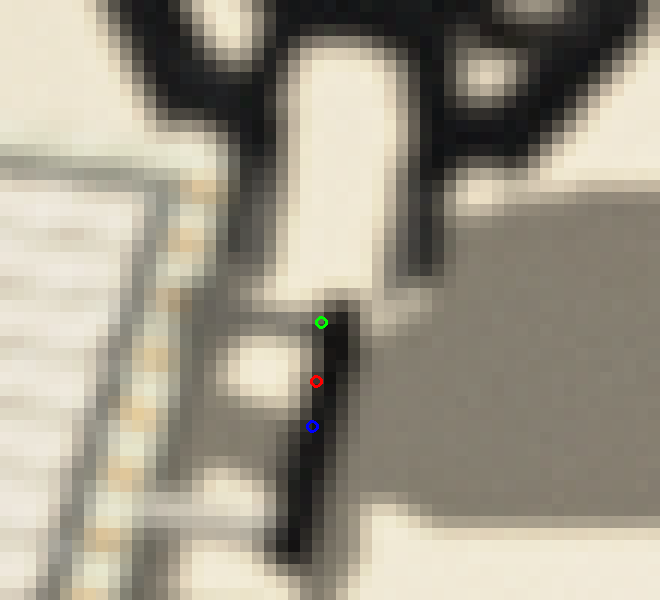

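Run:
```python
from h import *
s=cv2.imread("pics/side0.png");k=8
o=np.array([340,0]);a=cv2.resize(s[0:70,340:400],None,fx=k,fy=k,interpolation=cv2.INTER_CUBIC)
p=np.array([.2704,-.5631,.1965])
for q,col in((p,(0,0,255)),(p+[0,0,.0187],(0,255,0)),(p+[0,0,.06],(255,0,0))):
    u=(proj("side",q)-o+.5)*k; cv2.circle(a,tuple(int(v) for v in u),5,col,2)
cv2.imwrite("pics/g4s.png",a)
```

```text
(no output)
```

View pics/g4s.png

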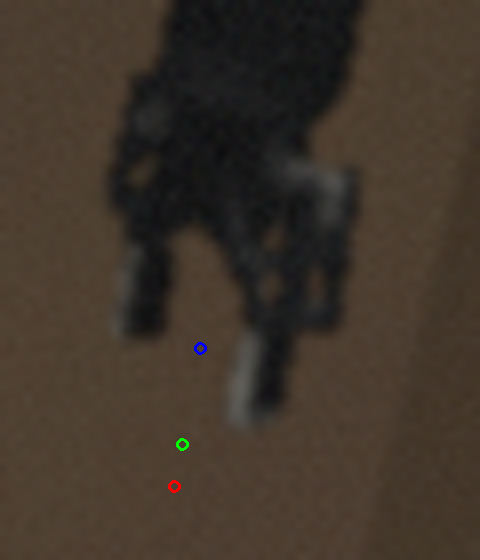

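Emit:
{"op": "drive_tool", "data": {"series": [[30,0,0.001,-0.02,0],[30,0,0,-0.01,0],[30,0,0,0,0]]}}

```text
clock: 3.4
position: [0.4684, -0.1133, 0.0248]
tool_rot: [3.108, 0.008, 1.476]
force: [-0.2, 0.1, -0.5]
grip_width: 0.026
```

```bash
cat > z.py <<'E'
from h import *
import sys
def zoom(n,box,k,name,marks=()):
    s=bot.grab_frame(n)[:,:,::-1]; x0,y0,x1,y1=box
    a=cv2.resize(s[y0:y1,x0:x1],None,fx=k,fy=k,interpolation=cv2.INTER_CUBIC)
    for q,col in marks:
        u=(proj(n,q)-(x0,y0)+.5)*k; cv2.circle(a,tuple(int(v) for v in u),4,col,1)
    cv2.imwrite(f"pics/{name}.png",a)
E
python3 - <<'E'
from z import *
o=bot.observe();p=o['position'];print(p,o['tool_rot'],o['force'])
zoom("side",(270,135,325,190),11,"g5",[(p,(0,0,255)),(p+[0,0,.0187],(0,255,0))])
E
```

```text
[ 0.46837463 -0.11331005  0.02483663] [3.10800706 0.00771168 1.47616559] [-0.16480496  0.07414109 -0.51164931]
```

View pics/g5.png

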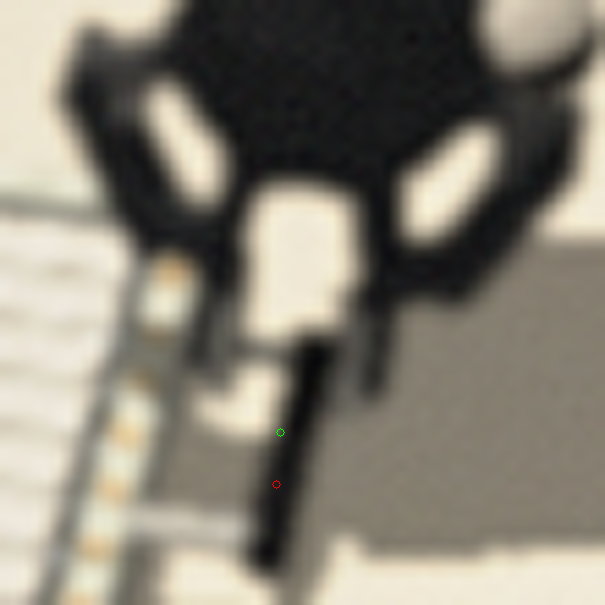

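Emit:
{"op": "drive_tool", "data": {"series": [[30,-0.003,0.001,-0.014,0],[30,0,0,0,0],[10,0,0,0,0],[10,0,0,0,0],[10,0,0,0,0]]}}

```text
clock: 3.95
position: [0.4674, -0.1127, 0.0143]
tool_rot: [3.104, 0.008, 1.476]
force: [-0.9, 0.3, 0.2]
grip_width: 0.0084
```

Run:
```python
from z import *
o=bot.observe();p=o['position'];print(p,o['tool_rot'],o['force'],o['grip_width'])
zoom("side",(270,135,325,190),11,"g6",[(p,(0,0,255)),(p+[0,0,.0187],(0,255,0))])
```

```text
[ 0.4674348  -0.11273649  0.01430652] [3.10448447 0.00827345 1.4759588 ] [-0.8993594   0.25719545  0.23678837] 0.008430776624248765
```

View pics/g6.png

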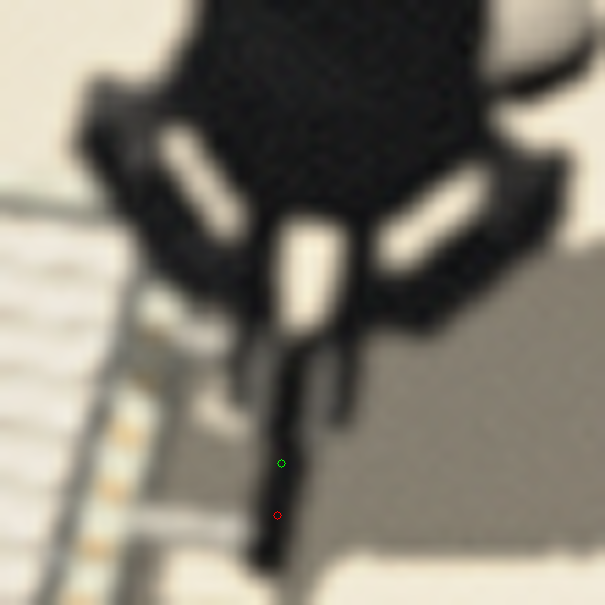

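Run:
```python
from z import *
from scipy.spatial.transform import Rotation as R
obs=[([.2704,-.5631,.1965],[3.1405,0,.4477],np.array([197,375])/8+[340,0]-.5),
([.46585,-.11363,.0530],[3.1134,.0069,1.4767],np.array([335,275])/12+[270,140]-.5),
([.46837,-.11331,.02484],[3.108,.0077,1.476],np.array([288,390])/11+[270,135]-.5),
([.46743,-.11274,.01431],[3.1045,.0083,1.476],np.array([290,415])/11+[270,135]-.5)]
for p,r,uv in obs:
    p=np.array(p);Z=R.from_euler('xyz',r).as_matrix()
    def J(d):return (proj("side",p+d*.01)-proj("side",p))/.01
    e=uv-proj("side",p)
    for nm,d in(("x",[1,0,0]),("y",[0,1,0]),("z",[0,0,1])):print(nm,J(np.array(d)).round(0),end=" ")
    Jm=np.c_[J(np.array([1.,0,0])),J(np.array([0,1.,0]))]
    Jz=np.c_[J(np.array([1.,0,0])),J(np.array([0,0,1.]))]
    print("err",e.round(1),"as xy",np.linalg.solve(Jm,e).round(4),"as xz",np.linalg.solve(Jz,e).round(4))
```

```text
x [-292.  -15.] y [ 23. 125.] z [  54. -280.] err [  2.8 -13.9] as xy [-0.0187 -0.1138] as xz [-0.0005  0.0499]
x [-344.  -26.] y [-16. 224.] z [  23. -263.] err [ 1.3 -8.9] as xy [-0.0019 -0.0399] as xz [-0.0015  0.034 ]
x [-338.  -26.] y [-17. 225.] z [  22. -254.] err [ 1.  -8.6] as xy [-0.0012 -0.0384] as xz [-0.0009  0.034 ]
x [-336.  -26.] y [-17. 226.] z [  21. -251.] err [ 1.1 -9.1] as xy [-0.0014 -0.0407] as xz [-0.0011  0.0365]
```

Emit:
{"op": "drive_tool", "data": {"series": [[30,-0.001,0,0,0],[30,0,0,0,0],[30,0,0,0,0],[30,0,0,-0.007,0],[30,0,0,-0.005,0],[30,0,0,0,0]]}}

```text
clock: 4.6
position: [0.4666, -0.113, 0.0017]
tool_rot: [3.104, 0.008, 1.476]
force: [-0.0, 0.2, -0.4]
grip_width: 0.0259
```

Run:
```python
from z import *
o=bot.observe();p=o['position'];print(p,o['tool_rot'],o['force'],o['grip_width'])
zoom("side",(270,135,325,190),11,"g7",[(p,(0,0,255)),(p+[0,0,.0187],(0,255,0))])
```

```text
[ 0.46656368 -0.11297039  0.0016923 ] [3.10380635 0.00836839 1.47553971] [-0.0286784   0.1704459  -0.42242791] 0.02593757846294102
```

View pics/g7.png

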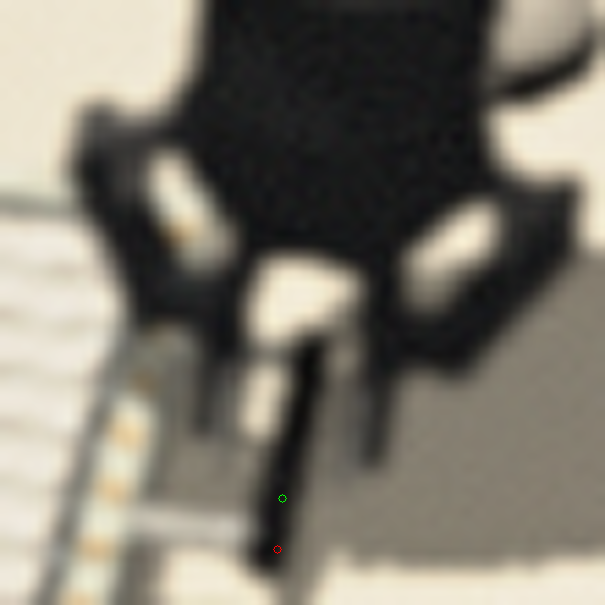

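Emit:
{"op": "drive_tool", "data": {"series": [[30,0,0,-0.01,0],[30,0,0,-0.008,0],[30,0,0,0,0],[5,0,0,0,0],[5,0,0,0,0],[5,0,0,0,0]]}}

```text
clock: 5.25
position: [0.4672, -0.1129, -0.0179]
tool_rot: [3.103, 0.008, 1.476]
force: [0.8, 0.4, -2.9]
grip_width: 0.013
```

Run:
```python
from z import *
o=bot.observe();p=o['position'];print(p,o['tool_rot'],o['force'],o['grip_width'])
zoom("side",(270,135,325,190),11,"g8",[(p,(0,0,255)),(p+[0,0,.0187],(0,255,0))])
```

```text
[ 0.46716523 -0.11286874 -0.01785362] [3.10317255 0.00829431 1.47576492] [ 0.80235754  0.42147785 -2.86884161] 0.012955545416827667
```

View pics/g8.png

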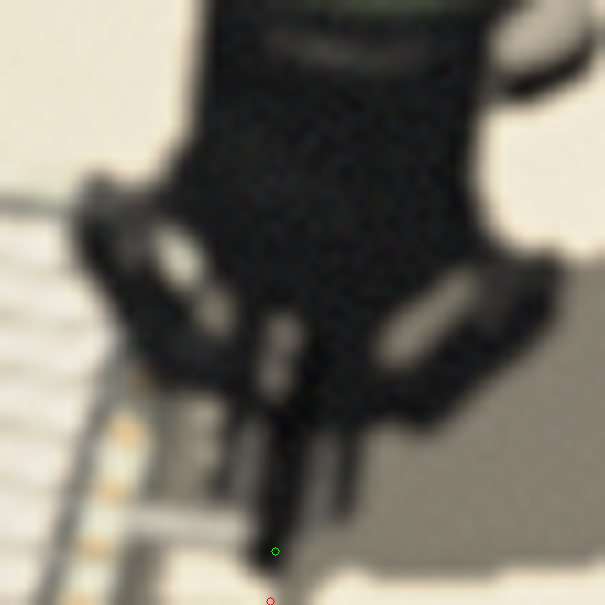

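Emit:
{"op": "drive_tool", "data": {"series": [[5,0.001,0,0.023,0],[5,0.004,0,0.0225,0],[5,0.007,-0.001,0.022,0],[5,0.009,-0.001,0.021,0]]}}

```text
clock: 5.7
position: [0.4885, -0.1147, 0.072]
tool_rot: [3.104, 0.007, 1.476]
force: [17.1, -4.2, -13.5]
grip_width: 0.0132
```

Emit:
{"op": "drive_tool", "data": {"series": [[5,0.014,-0.001,0.0185,0],[5,0.0145,-0.0015,0.018,0],[5,0.0165,-0.0015,0.016,0],[5,0.018,-0.002,0.014,0]]}}

```text
clock: 6.1
position: [0.5451, -0.1208, 0.1414]
tool_rot: [3.117, 0.008, 1.475]
force: [2.7, 1.3, -9.5]
grip_width: 0.0132
```

Emit:
{"op": "drive_tool", "data": {"series": [[5,0.022,-0.002,0.009,0],[5,0.021,-0.002,0.0095,0],[5,0.022,-0.002,0.007,0],[5,0.022,-0.002,0.004,0]]}}

```text
clock: 6.5
position: [0.6313, -0.1297, 0.175]
tool_rot: [3.122, 0.01, 1.474]
force: [-2.0, -0.7, -0.6]
grip_width: 0.0132
```

Run:
```python
from z import *
zoom("side",(200,60,330,200),4,"g9")
```

```text
(no output)
```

View pics/g9.png

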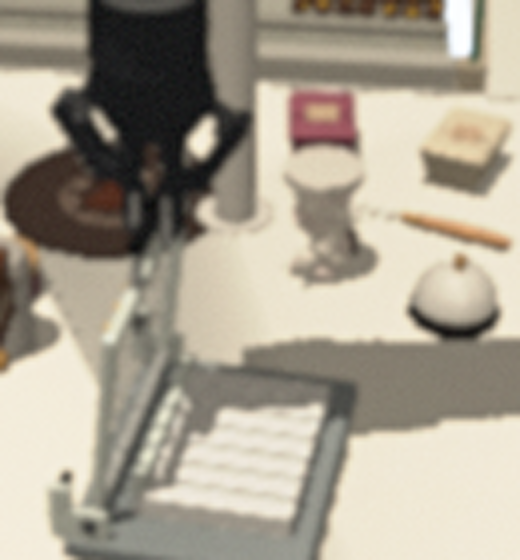

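Emit:
{"op": "drive_tool", "data": {"series": [[5,0.023,-0.0025,0.001,0],[5,0.023,-0.0025,-0.002,0],[5,0.021,-0.002,-0.005,0],[5,0.013,-0.001,-0.004,0],[5,0,0,0,0]]}}

```text
clock: 7.05
position: [0.7169, -0.1384, 0.1658]
tool_rot: [3.12, 0.01, 1.474]
force: [1.9, -0.3, 3.5]
grip_width: 0.0131
```

Emit:
{"op": "drive_tool", "data": {"series": [[20,0.004,0,-0.002,0],[40,0,0,0,0],[40,0,0,0,0],[40,0,0,0,0]]}}

```text
clock: 7.45
position: [0.7199, -0.1381, 0.1634]
tool_rot: [3.121, 0.01, 1.474]
force: [-0.5, 1.0, 1.3]
grip_width: 0.0343
```

Run:
```python
from z import *
zoom("side",(190,50,320,190),4,"g10")
```

```text
(no output)
```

View pics/g10.png

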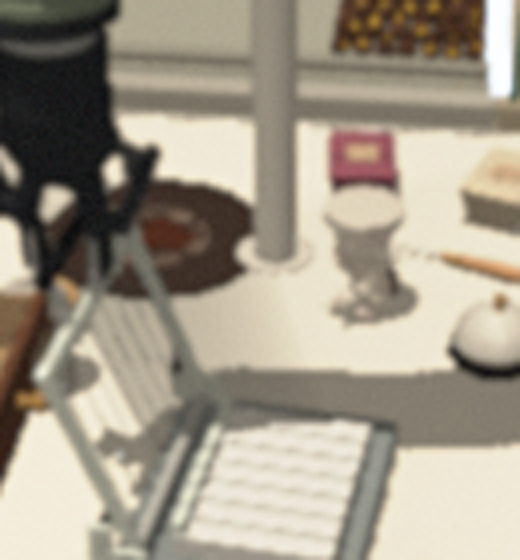

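Emit:
{"op": "drive_tool", "data": {"series": [[45,0,0,0.02,0],[45,0,0,0.03,0],[60,0,0,0.03,0],[100,0,0,0,0]]}}

```text
clock: 7.9
position: [0.7183, -0.1381, 0.2459]
tool_rot: [3.123, 0.01, 1.474]
force: [0.5, -0.8, 0.2]
grip_width: 0.064
```

Run:
```python
from z import *
zoom("side",(190,50,320,190),4,"g11")
t=bot.grab_frame("top")[:,:,::-1]; cv2.imwrite("pics/t11.png",t)
a=cv2.resize(t[180:260,140:240],None,fx=7,fy=7,interpolation=cv2.INTER_CUBIC);cv2.imwrite("pics/slab_t.png",a)
s=bot.grab_frame("side")[:,:,::-1]
a=cv2.resize(s[225:345,210:300],None,fx=5,fy=5,interpolation=cv2.INTER_CUBIC);cv2.imwrite("pics/slab_s.png",a)
```

```text
(no output)
```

View pics/g11.png

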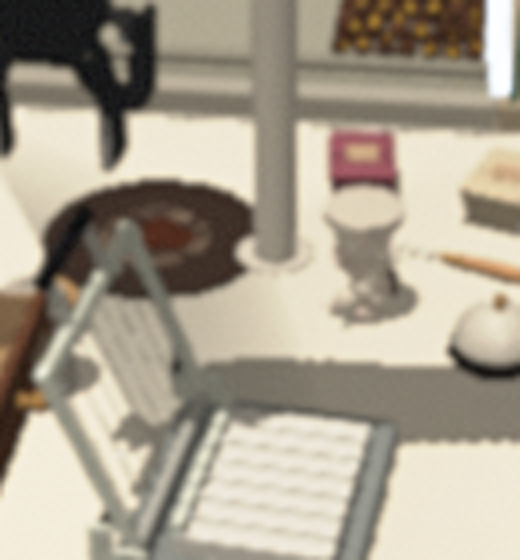

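View pics/slab_t.png

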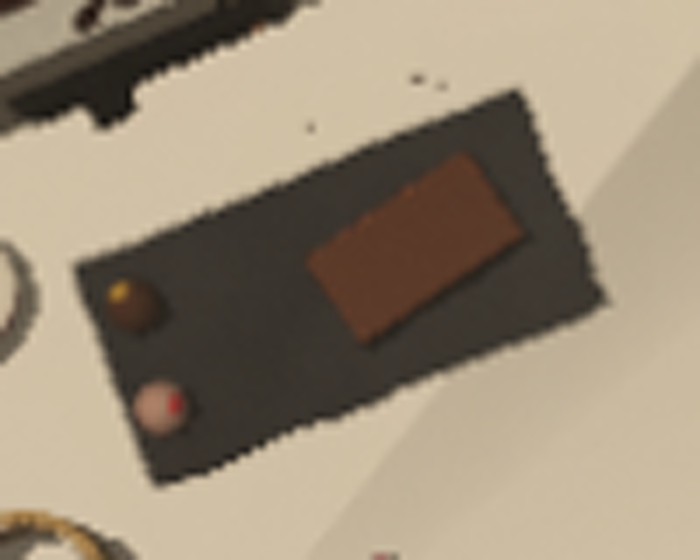

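View pics/slab_s.png

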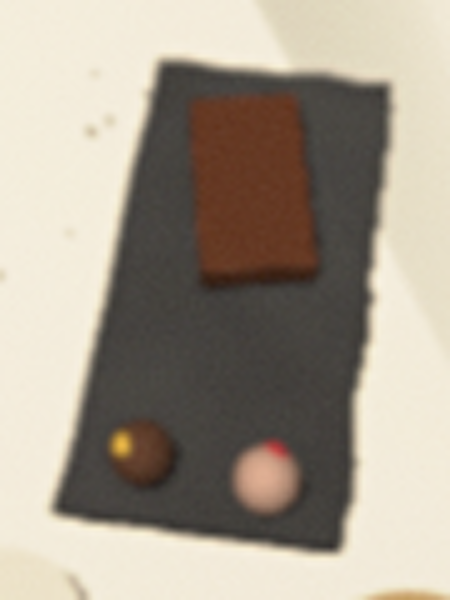

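Run:
```python
from z import *
T=[(465,152),(527,237),(367,343),(307,262)]
S=[(190,100),(298,96),(317,263),(202,270)]
A=np.array([atz("top",(140+x/7-.4,180+y/7-.4),.024)[:2] for x,y in T])
B=np.array([atz("side",(210+x/5-.4,225+y/5-.4),.024)[:2] for x,y in S])
for Q in(A,B):
    c=Q.mean(0)
    L=[Q[(i+1)%4]-Q[i] for i in range(4)]
    print(c.round(4),[(round(np.hypot(*l),3),round(np.arctan2(l[1],l[0]),3)) for l in L])
```

```text
[0.5374 0.1872] [(np.float64(0.054), np.float64(-2.925)), (np.float64(0.097), np.float64(1.748)), (np.float64(0.052), np.float64(0.234)), (np.float64(0.098), np.float64(-1.367))]
[0.536  0.1892] [(np.float64(0.054), np.float64(-2.979)), (np.float64(0.097), np.float64(1.76)), (np.float64(0.053), np.float64(0.187)), (np.float64(0.098), np.float64(-1.373))]
```

Emit:
{"op": "drive_tool", "data": {"series": [[100,-0.0225,0.041,0,0],[100,-0.0225,0.041,0,0.05],[100,-0.0225,0.041,0,0.05],[100,-0.0225,0.041,0,0.05],[100,-0.0225,0.041,0,0.05],[100,-0.0225,0.041,0,0.05],[100,-0.0225,0.041,-0.02,0.04],[100,-0.02,0.035,-0.03,0],[100,0,0,-0.03,0],[100,0,0,0,0]]}}

```text
clock: 9.05
position: [0.5255, 0.1885, 0.1509]
tool_rot: [3.141, 0.011, 1.776]
force: [0.3, 0.1, 1.2]
grip_width: 0.0854
```

Emit:
{"op": "drive_tool", "data": {"series": [[100,0.011,-0.001,-0.03,-0.01],[100,0,0,-0.04,0],[100,0,0,-0.03,0],[100,0,0,0,0]]}}

```text
clock: 9.45
position: [0.5386, 0.1858, 0.0506]
tool_rot: [3.139, 0.011, 1.763]
force: [-0.2, -0.3, 0.6]
grip_width: 0.0851
```

Run:
```python
from z import *
o=bot.observe();p=o['position'];print(p,o['tool_rot'])
zoom("side",(200,190,310,310),5,"s1",[(p,(0,0,255)),(p+[0,0,.033],(0,255,0)),([.537,.188,.024],(255,0,0))])
```

```text
[0.5385892  0.18582302 0.05062763] [3.13947469 0.01135033 1.76306181]
```

View pics/s1.png

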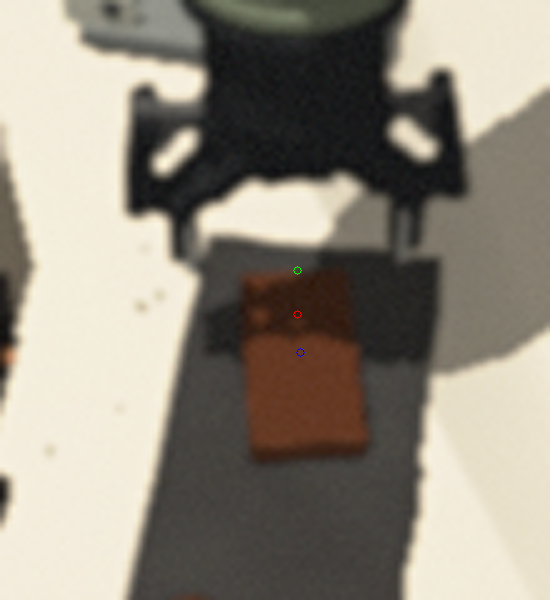

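Emit:
{"op": "drive_tool", "data": {"series": [[100,-0.001,0.002,-0.03,0],[100,0,0,-0.025,0],[100,0,0,-0.012,0],[100,0,0,0,0]]}}

```text
clock: 9.9
position: [0.5442, 0.1885, -0.0078]
tool_rot: [3.128, 0.01, 1.759]
force: [0.0, 0.0, 0.4]
grip_width: 0.0854
```

Run:
```python
from z import *
o=bot.observe();p=o['position'];print(p,o['tool_rot'],o['force'])
zoom("side",(210,205,300,295),6,"s2")
```

```text
[ 0.54421342  0.18851641 -0.00776534] [3.12778807 0.01028651 1.75908039] [0.00948213 0.03970285 0.406079  ]
```

View pics/s2.png

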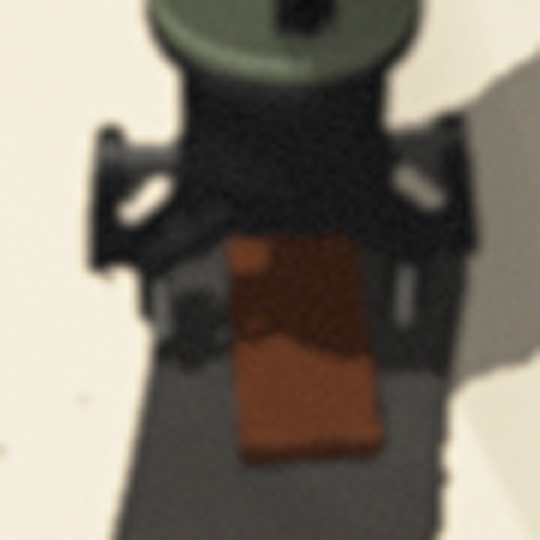

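Emit:
{"op": "drive_tool", "data": {"series": [[100,-0.007,0,-0.008,0.005],[100,-0.001,0,-0.006,0],[100,0,0,0,0]]}}

```text
clock: 10.25
position: [0.5379, 0.1891, -0.0185]
tool_rot: [3.122, 0.01, 1.764]
force: [0.3, 0.2, -0.3]
grip_width: 0.0853
```

Emit:
{"op": "drive_tool", "data": {"series": [[100,0,0,-0.008,0],[80,0,0,0,0],[70,0,0,0,0],[70,0,0,0,0]]}}

```text
clock: 10.65
position: [0.5383, 0.1893, -0.0266]
tool_rot: [3.122, 0.01, 1.764]
force: [0.2, 0.0, -0.1]
grip_width: 0.0597
```

Run:
```python
from z import *
o=bot.observe();p=o['position'];print(p,o['tool_rot'],o['force'],o['grip_width'])
zoom("side",(210,205,300,295),6,"s3")
```

```text
[ 0.53826879  0.18930492 -0.02664693] [3.12182708 0.00953129 1.76376553] [ 0.19832954  0.02276673 -0.14703903] 0.059673457040113745
```

View pics/s3.png

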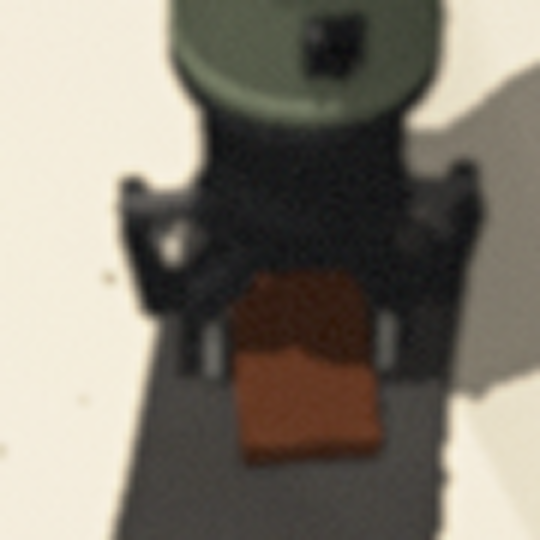

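Emit:
{"op": "drive_tool", "data": {"series": [[50,0,0,0,0],[50,0,0,0,0],[50,0,0,0,0]], "newtons": 40}}

```text
clock: 11.0
position: [0.5384, 0.1893, -0.0261]
tool_rot: [3.122, 0.01, 1.764]
force: [0.6, -0.1, -1.6]
grip_width: 0.053
```

Emit:
{"op": "drive_tool", "data": {"series": [[45,0,0,0.015,0],[45,0,0,0.025,0],[45,0,0,0.03,0],[45,0,0,0,0]]}}

```text
clock: 11.4
position: [0.5376, 0.1894, 0.0484]
tool_rot: [3.123, 0.01, 1.764]
force: [0.3, -0.2, -2.2]
grip_width: 0.0528
```

Run:
```python
from z import *
o=bot.observe();p=o['position'];print(p,o['tool_rot'],o['force'],o['grip_width'])
zoom("side",(190,160,310,340),4,"s4")
```

```text
[0.53760882 0.18937066 0.04840941] [3.1228695  0.00961086 1.7644013 ] [ 0.25131293 -0.23273435 -2.17819194] 0.05279273149909965
```

View pics/s4.png

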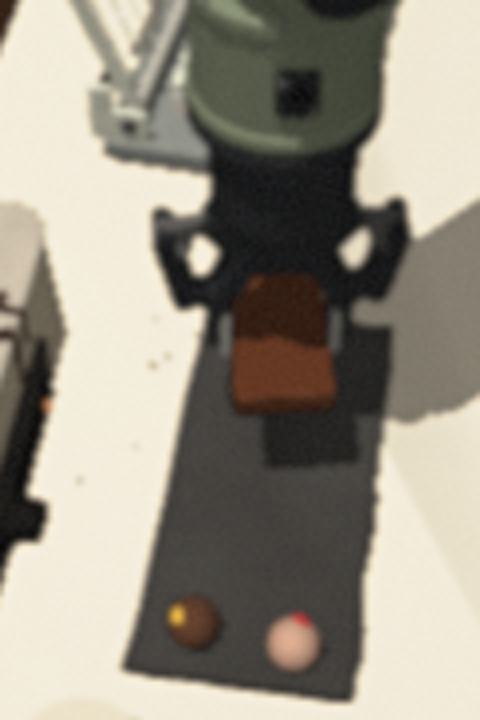

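Run:
```python
from z import *
zoom("top",(225,110,320,205),6,"b1")
zoom("side",(190,110,310,210),6,"b2")
```

```text
(no output)
```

View pics/b1.png

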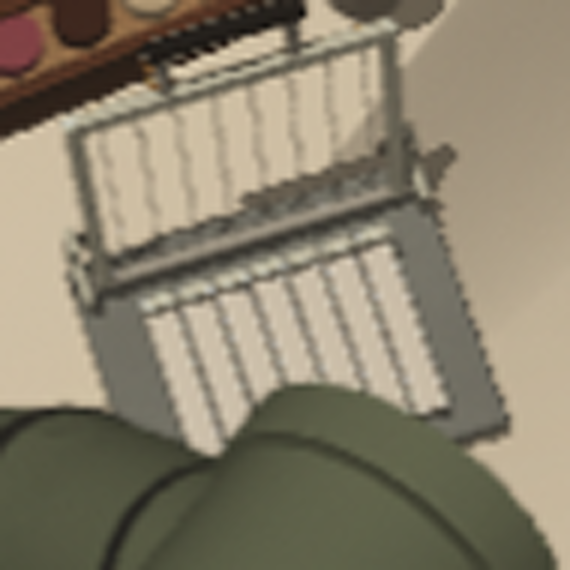

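View pics/b2.png

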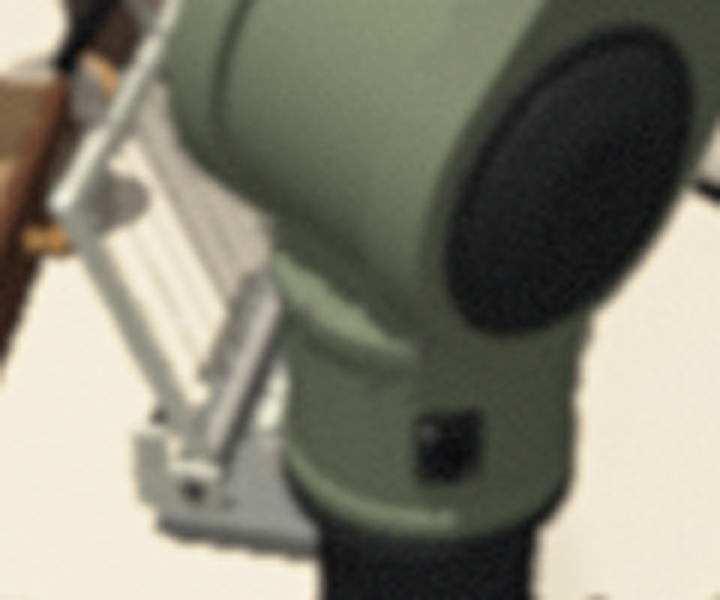

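Run:
```python
import cv2
t=cv2.imread("pics/t11.png")
a=cv2.resize(t[140:210,235:315],None,fx=8,fy=8,interpolation=cv2.INTER_CUBIC);cv2.imwrite("pics/t11z.png",a)
```

```text
(no output)
```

View pics/t11z.png

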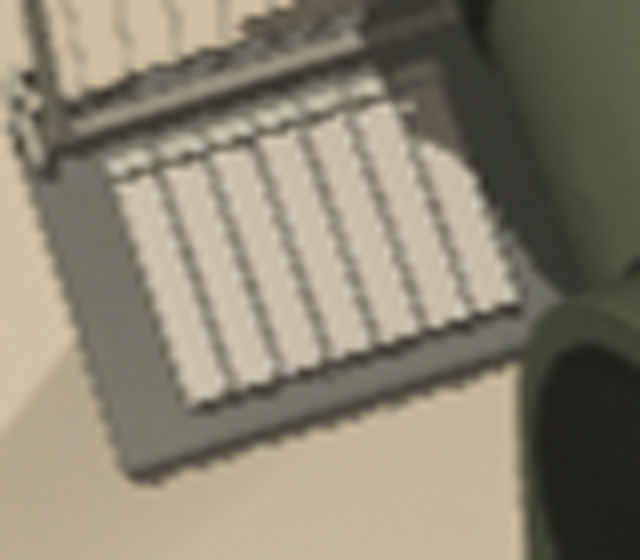

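Run:
```python
from h import *
from scipy.optimize import least_squares
T=lambda x,y,k,ox,oy:atz("top",(ox+x/k-.45,oy+y/k-.45),.044)[:2]
pts=[(T(190,408,8,235,140),(-.062,.077)),(T(522,305,8,235,140),(-.062,-.077)),(T(113,185,8,235,140),(.045,.077)),
(T(150,312,6,225,110),(.045,.077)),(T(395,243,6,225,110),(.045,-.077)),(T(450,407,6,225,110),(-.062,-.077))]
c=bot.camera_info("side")
ps=[((190+372/4-.4,50+420/4-.4),(-.062,-.077)),((190+163/4-.4,50+523/4-.4),(.045,.077))]
pts2=pts+[(atz("side",uv,.044)[:2],g) for uv,g in ps]
def f(p,P):
    c,s=np.cos(p[2]),np.sin(p[2])
    return np.concatenate([np.array([p[0]+c*g[0]-s*g[1],p[1]+s*g[0]+c*g[1]])-w for w,g in P])
for P in(pts,pts2):
    r=least_squares(f,[.58,-.12,-.1],args=(P,));print(r.x,(r.fun*1e3).round(1))
p=r.x;print("goal",p[0]-.005*np.cos(p[2]),p[1]-.005*np.sin(p[2]))
```

```text
[ 0.58347636 -0.12362082 -0.11650225] [ 1.4 -0.8  0.8  0.7  0.3 -2.9 -2.2  1.7  0.3  1.  -0.5  0.3]
[ 0.58495625 -0.12582086 -0.13563637] [  4.5  -2.    1.   -0.1   3.2  -6.1   0.6  -1.6   0.2  -1.8  -0.4  -0.5
   2.    5.2 -11.    7. ]
goal 0.5800021697644424 -0.1251447557603763
```

Emit:
{"op": "drive_tool", "data": {"series": [[45,0,0,0.04,0],[45,0.004,-0.03,0.04,0.14],[45,0.004,-0.035,0,0.14],[45,0.004,-0.035,0,0.14],[45,0.004,-0.035,0,0.14],[45,0.004,-0.035,0,0.14],[45,0.004,-0.035,0,0.14],[45,0.003,-0.035,0,0.14],[45,0.003,-0.035,0,0.14],[45,0,-0.025,0,0.14],[45,0,0,0,0]]}}

```text
clock: 12.65
position: [0.5589, -0.1227, 0.118]
tool_rot: [3.135, 0.002, 3.082]
force: [-0.5, -0.2, -2.5]
grip_width: 0.0527
```

Emit:
{"op": "drive_tool", "data": {"series": [[45,0.01,0.001,-0.025,-0.05],[45,0,0,-0.03,0],[45,0,0,-0.02,0],[45,0,0,0,0]]}}

```text
clock: 13.05
position: [0.5674, -0.121, 0.0379]
tool_rot: [3.133, -0.002, 3.023]
force: [-0.8, 0.1, -1.2]
grip_width: 0.0533
```

Run:
```python
from z import *
o=bot.observe();p=o['position'];print(p,o['tool_rot'],o['force'],o['grip_width'])
zoom("side",(190,90,310,210),5,"p1")
```

```text
[ 0.56744722 -0.12104911  0.03787487] [ 3.13297611e+00 -2.08077283e-03  3.02341776e+00] [-0.77564616  0.1165082  -1.20056349] 0.053261834161943515
```

View pics/p1.png

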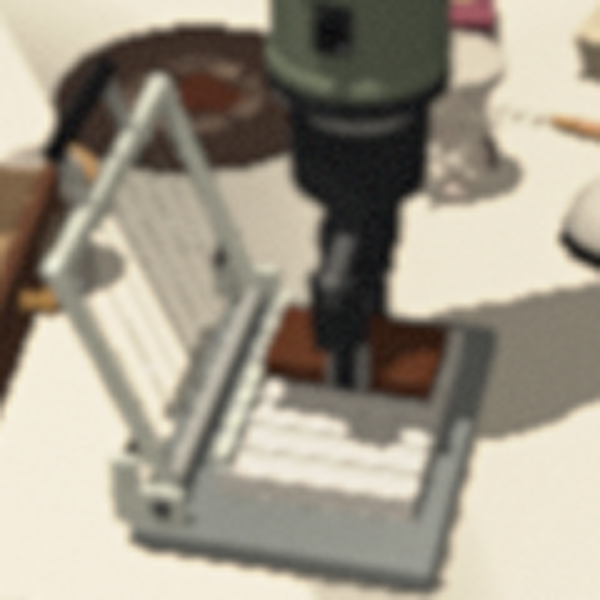

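Emit:
{"op": "drive_tool", "data": {"series": [[45,0.003,0,-0.012,0.005],[45,0,0,-0.009,0],[45,0,0,-0.003,0],[45,0,0,0,0]]}}

```text
clock: 13.5
position: [0.5725, -0.1202, 0.0154]
tool_rot: [3.133, 0.001, 3.029]
force: [-0.4, 0.2, -1.8]
grip_width: 0.0526
```

Emit:
{"op": "drive_tool", "data": {"series": [[45,-0.001,0,-0.003,0],[45,-0.001,0,-0.002,0],[45,0,0,-0.001,0],[45,0,0,0,0]]}}

```text
clock: 13.9
position: [0.5708, -0.1204, 0.0099]
tool_rot: [3.133, 0.003, 3.028]
force: [-0.7, -0.1, -1.3]
grip_width: 0.0528
```

Emit:
{"op": "drive_tool", "data": {"series": [[45,0,0,-0.002,0],[45,0,0,-0.001,0],[45,0,0,0,0]]}}

```text
clock: 14.2
position: [0.5712, -0.1207, 0.0093]
tool_rot: [3.135, 0.004, 3.028]
force: [-0.2, 1.1, -1.1]
grip_width: 0.0528
```

Run:
```python
from z import *
o=bot.observe();p=o['position'];print(p,o['tool_rot'],o['force'],o['grip_width'])
zoom("side",(215,130,300,210),7,"p2")
```

```text
[ 0.57119187 -0.12066445  0.00927673] [3.13475055 0.00415037 3.02764614] [-0.22581942  1.09180585 -1.09248149] 0.052789626895105704
```

View pics/p2.png

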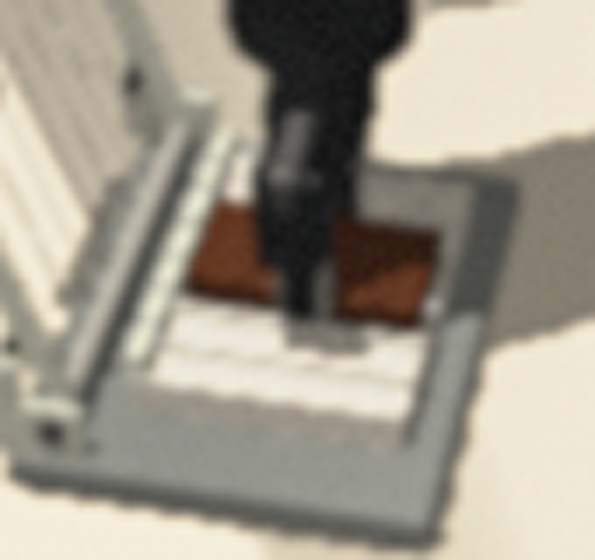

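Emit:
{"op": "drive_tool", "data": {"series": [[66,0,0,0,0],[75,0,0,0,0],[85,0,0,0,0],[85,0,0,0.02,0],[100,0,0,0.04,0],[100,0,0,0.045,0]]}}

```text
clock: 14.85
position: [0.5681, -0.1199, 0.1118]
tool_rot: [3.133, -0.004, 3.029]
force: [0.2, 0.2, 0.1]
grip_width: 0.0854
```

Run:
```python
from z import *
o=bot.observe();p=o['position'];print(p,o['tool_rot'],o['force'],o['grip_width'])
zoom("side",(215,130,300,210),7,"p3")
```

```text
[ 0.56805842 -0.11993807  0.11175177] [ 3.13279136 -0.00442548  3.0286263 ] [0.20605716 0.18132613 0.05225753] 0.0853962492359074
```

View pics/p3.png

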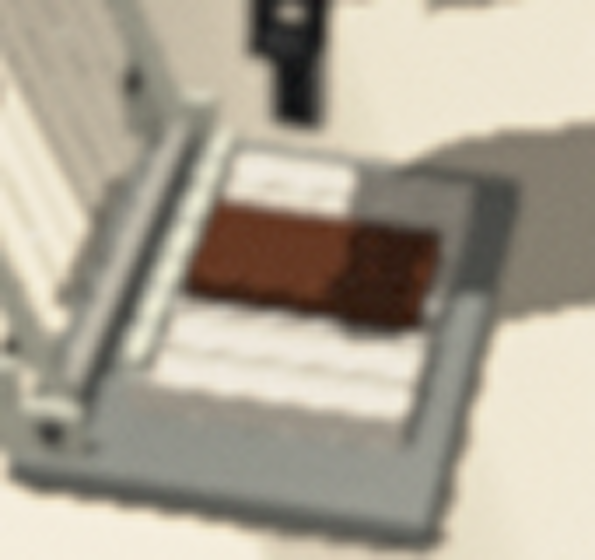

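Emit:
{"op": "drive_tool", "data": {"series": [[0,-0.04,0.004,0,0],[0,-0.04,0.004,0,0],[0,0,0,-0.03,0],[0,0,0,-0.03,0],[0,0,0,-0.02,0],[0,0,0,0,0]]}}

```text
clock: 15.5
position: [0.4904, -0.1126, 0.0408]
tool_rot: [3.135, 0.012, 3.027]
force: [-0.1, 0.5, 0.2]
grip_width: 0.0002
```

Run:
```python
from z import *
o=bot.observe();p=o['position'];print(p,o['tool_rot'],o['force'],o['grip_width'])
zoom("side",(215,110,310,210),6,"p4",[(p+[0,0,.033],(0,255,0))])
```

```text
[ 0.49042573 -0.11255105  0.04081021] [3.13526744 0.01205687 3.02706514] [-0.14919281  0.53839948  0.18974583] 0.00024812563471217195
```

View pics/p4.png

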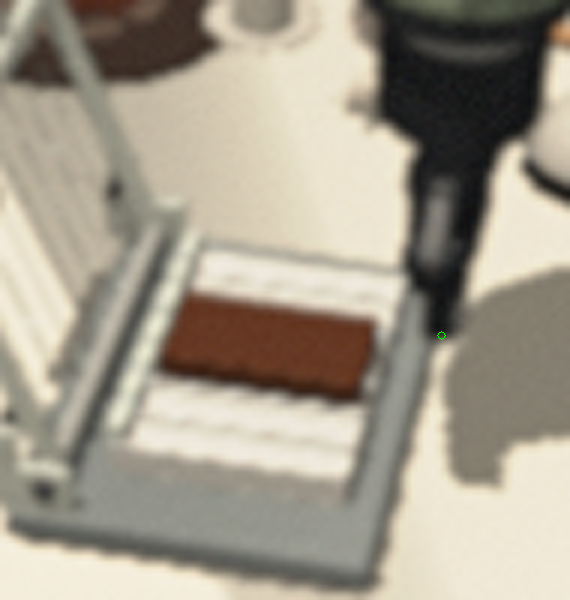

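Emit:
{"op": "drive_tool", "data": {"series": [[0,0,-0.002,-0.015,0],[0,0,0,-0.005,0],[0,0,0,0,0]]}}

```text
clock: 15.85
position: [0.4926, -0.1147, 0.023]
tool_rot: [3.135, 0.016, 3.027]
force: [0.7, 0.4, 0.4]
grip_width: 0.0001
```

Emit:
{"op": "drive_tool", "data": {"series": [[0,0,0,-0.006,0],[0,0.004,0,0,0],[0,0.005,0,0,0],[0,0.003,-0.0005,0,0],[0,0.002,0,0,0],[0,0,0,0,0]]}}

```text
clock: 16.45
position: [0.5092, -0.1153, 0.018]
tool_rot: [3.136, 0.018, 3.027]
force: [-0.5, -0.0, 0.6]
grip_width: -0.0004
```

Emit:
{"op": "drive_tool", "data": {"series": [[0,0.003,0,-0.001,0],[0,0.002,0,0,0],[0,0.001,0,0,0]]}}

```text
clock: 16.75
position: [0.5153, -0.1154, 0.0169]
tool_rot: [3.136, 0.018, 3.027]
force: [-1.6, 0.4, 1.2]
grip_width: -0.0001
```

Emit:
{"op": "drive_tool", "data": {"series": [[0,0.002,0,0,0],[0,0.001,0,0,0]]}}

```text
clock: 16.95
position: [0.5163, -0.1155, 0.0165]
tool_rot: [3.137, 0.014, 3.026]
force: [-9.5, 0.6, 6.3]
grip_width: 0.0001
```

Run:
```python
from z import *
o=bot.observe();print(o['position'],o['force'])
zoom("side",(215,130,300,210),7,"p5")
```

```text
[ 0.51632703 -0.11554271  0.01650444] [-9.45710228  0.55934703  6.28687488]
```

View pics/p5.png

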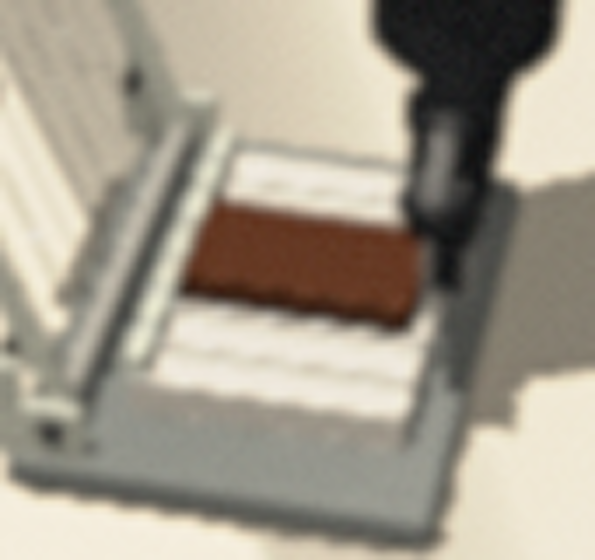

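Emit:
{"op": "drive_tool", "data": {"series": [[0,-0.01,0.001,0,0],[0,-0.03,0.003,0.005,0],[0,-0.01,0,0.03,0],[0,-0.01,0,0.045,0],[0,-0.01,0,0.045,0],[0,-0.03,0.04,0.03,0],[0,-0.02,0.045,0,0],[0,0,0.045,0,0],[0,0,0.045,0,0],[0,0,0.04,0,0]]}}

```text
clock: 18.0
position: [0.3917, 0.0984, 0.17]
tool_rot: [-3.141, 0.016, 3.015]
force: [1.6, -0.1, -0.3]
grip_width: -0.0001
```

Run:
```python
from z import *
o=bot.observe();print(o['position'],o['force'])
zoom("side",(215,130,300,210),7,"p6")
zoom("top",(235,130,315,210),7,"p7")
```

```text
[0.39172643 0.09841218 0.1700163 ] [ 1.5983785  -0.13829567 -0.25361307]
```

View pics/p6.png

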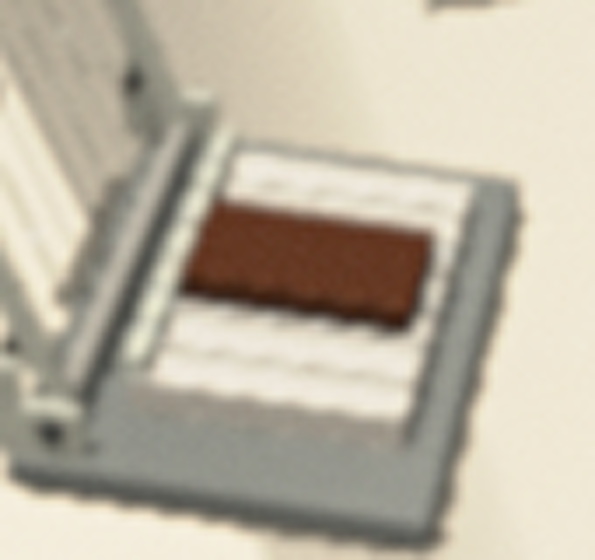

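View pics/p7.png

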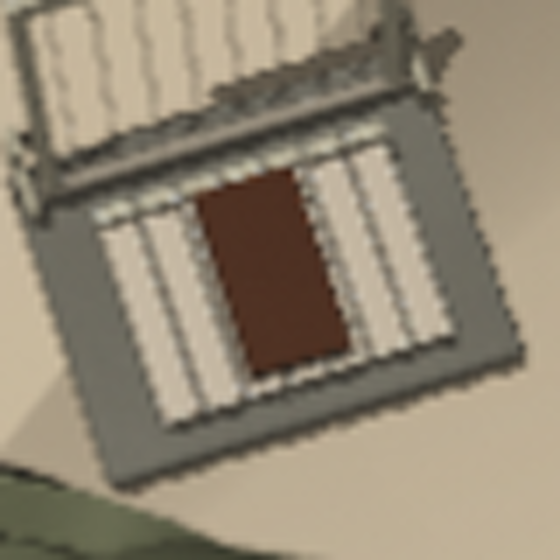

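Run:
```python
from h import *
im=bot.grab_frame("top"); cv2.imwrite("pics/t8.png",im[:,:,::-1])
hsv=cv2.cvtColor(im,cv2.COLOR_RGB2HSV)
# brown subpixel
sub=im[130:210,235:315].astype(np.float32)
big=cv2.resize(sub,None,fx=8,fy=8,interpolation=cv2.INTER_CUBIC)
m=((big[:,:,1]<100)&(big[:,:,0]-big[:,:,2]>25)).astype(np.uint8)
n,l,st,ce=cv2.connectedComponentsWithStats(m)
i=[j for j in range(1,n) if l[330,330-0]==j]
print(i,l[300,320]); i=l[300,320]
mm=(l==i).astype(np.uint8); r=cv2.minAreaRect(cv2.findNonZero(mm)); bx=cv2.boxPoints(r)
W=np.array([atz("top",((x+.5)/8-.5+235,(y+.5)/8-.5+130),.060)[:2] for x,y in bx])
for k in range(4):
    d=W[(k+1)%4]-W[k];print(W[k].round(4),round(np.hypot(*d),4),round(np.arctan2(d[1],d[0]),3))
print("c",W.mean(0))
p=np.array([.58348,-.12362,-.1165])
for yaw in(-.095,-.1165):
  c,s=np.cos(yaw),np.sin(yaw);d=W.mean(0)-p[:2];print("in guitar",c*d[0]+s*d[1],-s*d[0]+c*d[1])
```

```text
[30] 30
[ 0.6329 -0.0967] 0.0595 -1.673
[ 0.6268 -0.1558] 0.1034 3.004
[ 0.5244 -0.1417] 0.0587 1.463
[ 0.5307 -0.0833] 0.1031 -0.13
c [ 0.57871248 -0.11938117]
in guitar -0.005148109345956526 0.0037674782477167355
in guitar -0.0052279140770523785 0.0036559316990202734
```

Run:
```python
from h import *
im=cv2.imread("pics/t8.png")[:,:,::-1]
k=7;x0,y0=235,130
big=cv2.resize(im[130:210,235:315].astype(np.float32),None,fx=k,fy=k,interpolation=cv2.INTER_CUBIC)
g=big.mean(2)
def world(x,y,z):return atz("top",((x+.5)/k-.5+x0,(y+.5)/k-.5+y0),z)[:2]
def ang(P,z):
    W=np.array([world(x,y,z) for x,y in P]);vx,vy,a,b=cv2.fitLine(W.astype(np.float32),cv2.DIST_HUBER,0,1e-4,1e-4).ravel()
    if vx<0:vx,vy=-vx,-vy
    return round(float(np.arctan2(vy,vx)),3),(round(float(a),4),round(float(b),4))
def edge(pa,pb,z,mode,horiz=False,hw=10):
    P=[]
    for t in np.linspace(.1,.9,60):
        cx=pa[0]+t*(pb[0]-pa[0]);cy=pa[1]+t*(pb[1]-pa[1])
        u=np.arange(-hw,hw+1)
        v=g[int(cy)+u,int(cx)] if horiz else g[int(cy),int(cx)+u]
        if mode=="min": o=u[np.argmin(v)]
        else: o=u[np.argmax(np.abs(np.gradient(v)))]
        P.append((int(cx)+(0 if horiz else o),int(cy)+(o if horiz else 0)))
    return ang(P,z)
print("slab L",edge((200,205),(252,375),.060,"e"));print("slab R",edge((295,168),(350,345),.060,"e"))
print("slab near",edge((252,375),(350,345),.060,"e",True));print("slab far",edge((200,203),(295,168),.060,"e",True))
print("slot1",edge((145,225),(205,410),.044,"min"));print("slot5",edge((345,155),(408,340),.044,"min"))
print("bed L",edge((100,225),(165,425),.044,"e"),"bed R",edge((390,140),(452,335),.044,"e"))
print("fence a",edge((100,227),(190,200),.044,"min",True),"b",edge((305,163),(380,140),.044,"min",True))
print("near",edge((165,427),(250,400),.044,"e",True),edge((355,368),(450,338),.044,"e",True))
```

```text
slab L (-0.112, (0.5754, -0.0921))
slab R (-0.105, (0.5755, -0.1461))
slab near (1.446, (0.5264, -0.1088))
slab far (1.462, (0.6281, -0.1308))
slot1 (-0.104, (0.5805, -0.0653))
slot5 (-0.104, (0.5749, -0.1776))
bed L (-0.108, (0.5909, -0.0456)) bed R (-0.1, (0.5618, -0.197))
fence a (1.446, (0.6358, -0.0763)) b (1.474, (0.6251, -0.18))
near (1.441, (0.5288, -0.0604)) (1.475, (0.518, -0.1655))
```

Emit:
{"op": "drive_tool", "data": {"series": [[0,0,-0.045,0,0],[0,0,-0.045,0,0],[0,0,-0.045,0,0],[0,0.03,-0.045,-0.02,0],[0,0.04,-0.035,-0.03,0],[0,0.025,0,-0.04,0.01],[0,0.005,0,-0.035,0],[0,0,0,-0.01,0],[0,0,0,0,0]]}}

```text
clock: 19.05
position: [0.4761, -0.1181, 0.0385]
tool_rot: [-3.135, 0.017, 3.024]
force: [0.3, 0.8, 0.3]
grip_width: 0.0005
```

Emit:
{"op": "drive_tool", "data": {"series": [[0,0.01,0.004,-0.013,0],[0,0.005,0,-0.005,0],[0,0.008,0,0,0],[0,0.005,0,0,0],[0,0,0,0,0]]}}

```text
clock: 19.55
position: [0.5056, -0.116, 0.0265]
tool_rot: [-3.133, 0.022, 3.022]
force: [-0.8, -0.2, -0.0]
grip_width: -0.0002
```

Emit:
{"op": "drive_tool", "data": {"series": [[0,0,0.001,-0.005,0],[0,0,0,-0.002,0],[0,0.004,0,0,0],[0,0.002,0,0,0],[0,0.002,0,0,0]]}}

```text
clock: 20.05
position: [0.5138, -0.1154, 0.0199]
tool_rot: [-3.132, 0.023, 3.022]
force: [0.2, 0.2, -0.5]
grip_width: 0.0002
```

Emit:
{"op": "drive_tool", "data": {"series": [[0,0.002,0,0,0],[0,0.001,0,0,0]]}}

```text
clock: 20.25
position: [0.5166, -0.1154, 0.0198]
tool_rot: [-3.132, 0.022, 3.022]
force: [-8.1, 1.0, 4.5]
grip_width: -0.0002
```

Emit:
{"op": "drive_tool", "data": {"series": [[0,0.0015,0,0,0],[0,0,0,0,0]]}}

```text
clock: 20.45
position: [0.5162, -0.1155, 0.0194]
tool_rot: [-3.131, 0.018, 3.022]
force: [0.1, -0.6, 0.1]
grip_width: -0.0001
```

Firm against the fence. Retreat and recheck.

Emit:
{"op": "drive_tool", "data": {"series": [[0,-0.01,0.001,0,0],[0,-0.03,0.003,0.005,0],[0,-0.01,0,0.03,0],[0,-0.01,0,0.045,0],[0,-0.01,0,0.045,0],[0,-0.03,0.04,0.03,0],[0,-0.02,0.045,0,0],[0,0,0.045,0,0],[0,0,0.045,0,0],[0,0,0.02,0,0],[0,0,0,0,0]]}}

```text
clock: 21.55
position: [0.3901, 0.0821, 0.173]
tool_rot: [-3.127, 0.022, 3.017]
force: [0.0, -1.0, 0.9]
grip_width: -0.0001
```

Run:
```python
from z import *
o=bot.observe();print(o['position'],o['force'])
zoom("side",(215,130,300,210),7,"q6")
zoom("top",(235,130,315,210),7,"q7")
cv2.imwrite("pics/q8.png",bot.grab_frame("side")[:,:,::-1])
```

```text
[0.39007015 0.08208628 0.17295653] [ 0.01945824 -1.01578928  0.92340881]
```

View pics/q6.png

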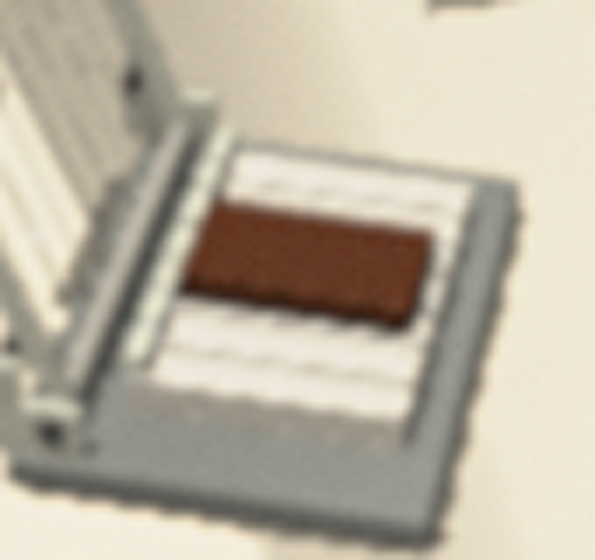

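View pics/q7.png

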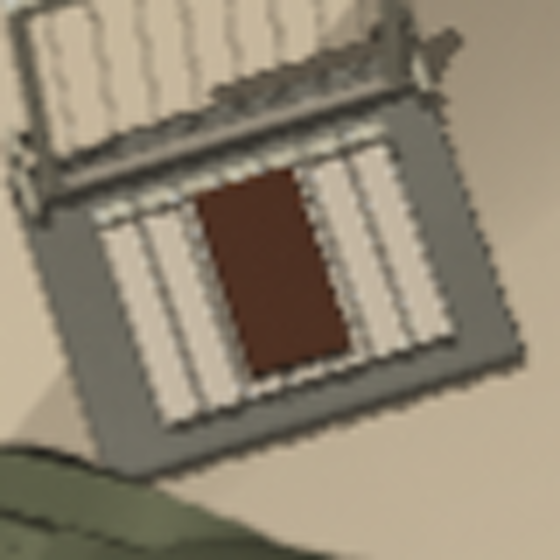

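View pics/q8.png

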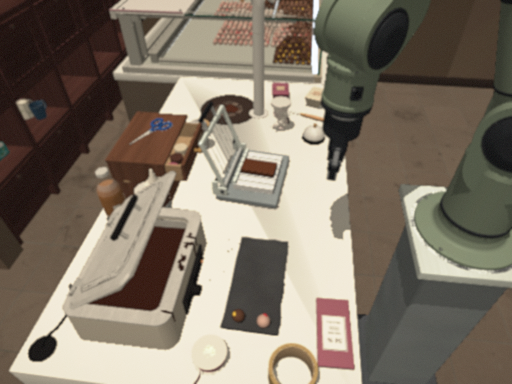

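```bash
python3 -c "
from workcell import bot
print(bot.job_done(), bot.observe()['clock'])"
```

```text
the job is handed in; nothing more can be done
the job is handed in; nothing more can be done
```

I handed the job in at about 21.7 s of the 58 s; no verdict was reported.

**What I did**
- **Frame:** I pinched the handle and swung the frame over to about 1.88 rad by my reckoning. I then opened the fingers gently, and it leaned back on its stops and stayed open.
- **Slab:** I gripped the slab across its width, lifted it off the slate and turned it lengthways. I laid it on the slats and pushed it against the fence twice with shut fingers.

**Last checks**
- **Frame and surroundings:** The frame still stands open with the tool clear of everything. In the last picture the slate, truffles and jar looked unmoved; I compared them by eye and did not measure them.
- **Squareness:** After the first push the slab measured -0.108 rad against -0.104 rad for the slats, so it is square within about 0.01 rad. Its centre lay about 4 mm from the middle line.
- **Fence contact:** Both pushes stopped at the same place, with 9.5 N and 8.1 N against the fingers. The slab looked the same afterwards.

**What disagreed**
- **Fence gap:** The picture measurement gave about 1.5–2 mm to the fence, uncertain by about the same. The push forces say the slab is flush. Both are within the 4 mm allowed.
- **Push readings:** Both pushes also showed an upward force of about 5 N that I did not explain. After a small extra push the force fell to near zero.
- **Finger height:** The fingertips sat about 33 mm higher (when shut) than the reported tool position implied. A first closing on the handle therefore missed it, and I worked from the camera-measured height after that.

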